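Shut the spray pot and set its air valve two turns open

TASK

Get the spray-finishing pot ready for air: first screw its orange wing cap fully shut (clockwise seen from above). Then turn the red valve wheel by its black handle clockwise until it is closed against its stop, back it off anticlockwise by exactly two full turns, and stay there: finish still gripping the black handle, holding it motionless. Leave the other things on the bench where they are.

Things in the scene. Friction and masses are not known exactly. Their poses are not given: they have to be found in the camera images.
- skid: Grey base plate 150 x 360 x 12 mm, fixed to the bench and immovable; origin at the centre of its underside, z up, y along its long side. It carries the blue pot (96 mm across, shoulders 100 mm high) centred at y = -110 mm, the brass valve with the red wheel centred at y = +110 mm, and between them a pipe and a round gauge whose top is 95 mm high.
- cap_wing (a point): Middle of the orange wing grip of the pot's cap, on the cap's vertical axis, 144 mm above the bench. The wing is an upright bar 13 mm thick (this point's x axis), 56 mm long (its y axis), its top 157 mm above the bench; below it at 122 mm is a steel disc of 52 mm diameter. The point turns with the cap. Grip the bar across its thickness and turn.
- cap (a joint): Angle of the pot's cap in rad: 0 = screwed fully shut against its stop (wing then lies along the skid's y, over the yellow mark), growing anticlockwise seen from above (unscrewing) to 1.5. The cap is captive: it does not rise or come off. Starts 0.6 to 1.2. It takes about 0.1 N m and stays where it is left.
- valve_axis (a point): Point on the vertical axis of the valve wheel, 130 mm above the bench (mid-height of the handle), fixed to the skid and with the skid's axes. Wheel rim 110 mm in diameter, its top 97 mm above the bench.
- handle_mid (a point): Middle of the black upright handle on the wheel's rim: a cylinder 24 mm in diameter from 101 to 156 mm above the bench, its axis 55 mm from the wheel's axis; this point is 130 mm above the bench. The handle spins freely on its own pin, so a gripper may keep its heading while it leads the handle round the circle.
- valve (a joint): Angle of the valve wheel in rad: 0 = closed against its stop (the handle then stands on the skid's -x side of the wheel's axis, at the yellow mark), growing anticlockwise seen from above as it opens; one turn = 6.283, end of travel 20. Starts 2.5 to 7. The wheel takes about 0.08 N m (1.5 N at the handle) and stays where it is left.
- driver: Red-handled screwdriver about 0.2 m long, under 40 mm high, lying on a 12 mm thick wooden board; bystander.
- turner: Second red-handled screwdriver just like it on the same board; bystander.
- mug: Steel mug, 76 mm across, 130 mm high; bystander.
- bottle: Clear bottle, 64 mm across, 185 mm high; bystander. Fixed bench equipment (drawer cabinet 200 mm high, vise, carton, tray) stands only farther than 0.45 m to the left, 0.55 m to the right, or beyond 0.8 m ahead of the robot.
- jar: Amber jar with black lid, 70 mm across, 80 mm high; bystander.
- brush: Wooden-handled brush lying flat, about 0.2 m long, under 40 mm high; bystander.
- blank: Dark wooden block 50 x 100 x 30 mm; bystander.

How it is judged (in metres and radians):
On the way, in this order (a step that is already met when the one before it is completed fails the run):
1. the pot's cap is screwed fully shut (value of joint cap below 0.1 rad), for 0.2 s.
2. the valve is closed against its stop (value of joint valve below 0.1 rad and value of joint cap below 0.15 rad), for 0.2 s.
At the end, for the whole second after the job is handed in: The cap is still shut (within 0.15 rad), the valve stands 12.57 rad (two turns) open from its stop within 0.3 rad and is still (under 0.05 rad/s), and the fingers grip the black handle: contact force over 2 N, the grasp point within 35 mm of the handle's middle and within 18 mm of it horizontally (value of joint cap below 0.15 rad and value of joint valve between 12.266 and 12.866 rad and velocity of joint valve between -0.05 and 0.05 rad/s and contact force between the fingers and handle above 2 N and distance between the grasp point and handle_mid below 0.035 m and horizontal distance between the grasp point and handle_mid below 0.018 m); the arm keeps its last pose, push and grip.
It fails at once if a bystander is moved more than 30 mm (distance of any of driver, turner, mug, bottle, jar, brush, blank from where it was at the start of the episode above 0.03 m).
It fails at once if the mug, bottle or jar is tipped (angle between any of mug, bottle, jar's own z axis and vertical above 0.5 rad).
It also fails if it takes over 72 s, if anything falls off the work surface, if the arm or the gripper's body presses on something with over 40 N, if the wrist force passes 120 N, or if a joint passes its speed limit or range.

ROBOT

A 6-joint arm with a two-finger parallel gripper is mounted at the origin on the work surface. World frame = base frame: x ahead of the robot, y to its left, z up, the work surface at z = 0. Lengths are in mm, angles in rad, forces in N, time in s.
With the tool pointing down it reaches from about 400 to 925 mm from the base axis. Payload 12.5 kg.
Tool frame: the origin (TCP) lies between the finger pads; the fingertips stand 14 mm ahead of it and the grasp point (between the pads) lies 5 mm behind it; x points along the fingers, y is the direction in which the jaws open and shut, and the axes are right-handed (so a half turn about x gives the same grasp; the last joint's range is limited). The gripper opens to 95 mm and grips with 3 to 60 N. Pads are 20 mm wide; open, the fingers measure 119 mm over their backs; the gripper's body (75 mm by 180 mm) begins 59 mm behind the grasp point.
Start: joints at [1.071, 0.491, 1.559, -0, 1.092, -0.106], TCP at [239.797, 577.185, 228.661] pointing down, gripper open.
Joint ranges: [-3.1, 3.1], [-0.84, 2.19], [0.05, 2.79], [-1.13, 4.28], [0.06, 2.93], [-2.69, 2.69]. Speed limits (rad/s): [2.22, 2.22, 2.79, 3.14, 3.14, 3.14].

INTERFACE

Orientations are given as [roll, pitch, yaw] about the fixed x, y, z axes, in that order (R = Rz(yaw) Ry(pitch) Rx(roll)).
In Python, from cell import env, cams gives the robot as it stands.
- The arm moves only by the tool carry_out, never from a script. Its arguments are lists of equal length, an entry for each row: "grip": the closure, from -1 (fully open) to 1 (shut); "linear": the shift along the tool's x, y, z scaled (see below), a list of three; "turn": the turn about the tool's x scaled (see below). In form: {"grip": [grip, ...], "linear": [[tx, ty, tz], ...], "turn": [turn, ...]}. A call has 1 to 5 rows; each row shifts and turns the commanded pose from where the row before left it, along the tool's axes as they then stand; what a row does not reach is not made up. The controller multiplies each number of a shift by 0.5 m and each number of a turn by 180 degrees. A row lasts 1/10 s, in which the tool goes at most 50 mm and 8.59 degrees, less where a joint would pass 70% of its speed; a pose out of reach is approached as far as the arm can. A call with a number of a shift or a turn outside -1 to 1 is refused whole. A call with a gripper value outside its range is refused whole. The fingers move at their own pace and stop on an object; the grip force is fixed at half the most. Time passes only in rows, so rows that do not move let the fingers close. It gives the time, the measured TCP pose, the force and the opening at its end, in the units of the state.
- env.state(): the state, without advancing time (a new reading comes with each control period).
- cams.read_camera(name): name is "scene" or "top" or "wrist"; returns the picture (384x512x3 uint8, blue, green, red); there is no depth.
- cams.camera_info(name): a dict with "fx", "fy", "cx", "cy" (pixels), "dist" ([k1, k2, p1, p2, k3] as OpenCV has them; the pictures are not rectified), "view" (4x4, takes a point from world to camera coordinates). Camera axes: x right, y down, z forward; pixel columns grow to the right and rows downward; lengths in mm; the calibration is good to about 2 mm. A picture is of the moment at which its call begins: read the wrist's pose just before it. camera_info takes no time and is no camera call; for the wrist camera it gives the pose at the moment of the call.
- env.job_done(): hands the job in, once; it reports no verdict.
The state is a dict: "t": time; "joints": joint angles; "qvel": joint speeds; "tau": joint torques, N m; "eef_pos": TCP position; "tcp_rot": TCP orientation; "ft_force": force on the tool from outside, world axes, zero at the start; "moment": the same for the moment, N m; "opening": opening from 0.0 (shut) to 1.0 (fully open).
Only numpy, scipy, OpenCV 4.12 (cv2) and the standard library are available. Lean on these libraries where they do the work, as an engineer would, in place of code of your own. Each camera call takes 0.05 s, during which the arm holds its last target. There are 200 camera calls.

## Working session

There is one attempt and no reset: what is moved stays moved. The work goes in short steps, Python scripts to look and compute and a tool call to move; the robot and the scene stay as the last step left them, time stands still between calls to the robot, and variables do not carry over. Pictures are saved under pics/ and viewed, about 8 in all and at most 12, crops included, and the job is handed in when it is done.

Besides the shell and the picture viewer there is one more tool, called as a command line: name --pt "numbers of a row" for each row, then --argument value for the rest. carry_out: Moves the arm, as the interface text tells. Shifts and turns lie within -1 to 1; 1 stands for 0.5 m of shift or 180 degrees of turn. Its arguments: {"type":"object","properties":{"grip":{"type":"array"},"linear":{"type":"array"},"turn":{"type":"array"}},"required":["grip","linear","turn"]}

```bash
ls; mkdir -p pics; python3 - <<'E'
from cell import env,cams
import cv2,numpy as np
s=env.state();print(s)
for n in("top","scene"):
    cv2.imwrite(f"pics/{n}0.png",cams.read_camera(n)); i=cams.camera_info(n);print(n,{k:np.round(v,3).tolist() for k,v in i.items()})
E
```

```text
pics
{'t': 0.0, 'joints': array([ 1.07140803e+00,  4.91548029e-01,  1.55944317e+00,  3.72383014e-06,
        1.09171393e+00, -1.05620166e-01]), 'qvel': array([-5.40318633e-04,  1.56799668e-03, -2.11448871e-04,  1.48558521e-05,
       -2.37603844e-04, -5.88260113e-05]), 'tau': array([ 6.72729038e-05, -6.12648869e+01, -2.58178246e+01,  6.91966899e-02,
        4.82625794e-02, -7.81088534e-05]), 'eef_pos': array([239.67373911, 576.97046549, 228.07107241]), 'tcp_rot': array([-1.67938527,  1.56968385, -2.07315512]), 'ft_force': array([-0.394852  ,  0.47595288, -0.0510525 ]), 'moment': array([-0.03544605, -0.05884911, -0.03040434]), 'opening': 1.0016512074471868}
top {'fx': 431.377, 'fy': 431.377, 'cx': 253.784, 'cy': 195.956, 'dist': [-0.044, 0.0, 0.0, 0.0, 0.0], 'view': [[0.017, -1.0, 0.011, -70.257], [-0.995, -0.018, -0.099, 570.16], [0.099, -0.009, -0.995, 1408.365], [0.0, 0.0, 0.0, 1.0]]}
scene {'fx': 434.551, 'fy': 434.551, 'cx': 263.205, 'cy': 197.612, 'dist': [-0.093, 0.0, 0.0, 0.0, 0.0], 'view': [[-0.109, 0.994, -0.001, 109.237], [0.801, 0.087, -0.592, -400.071], [-0.588, -0.065, -0.806, 1619.944], [0.0, 0.0, 0.0, 1.0]]}
```

View pics/top0.png

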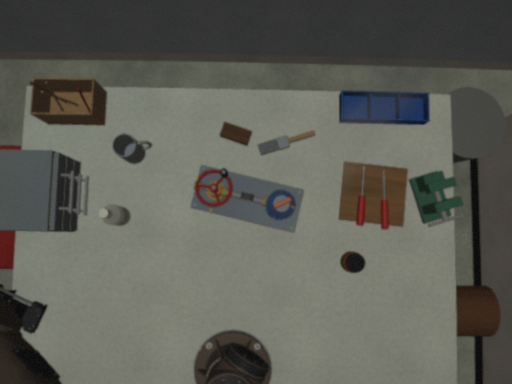

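View pics/scene0.png

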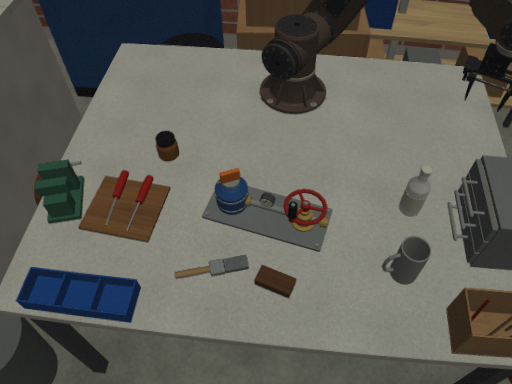

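```bash
cat > h.py <<'E'
import numpy as np,cv2
from scipy.spatial.transform import Rotation as Rot
def px2w(i,uv,z):
    K=np.array([[i["fx"],0,i["cx"]],[0,i["fy"],i["cy"]],[0,0,1.]])
    n=cv2.undistortPoints(np.float64(uv).reshape(-1,1,2),K,np.array(i["dist"])).reshape(-1,2)
    V=np.array(i["view"]);R,t=V[:3,:3],V[:3,3]
    c=-R.T@t; d=np.c_[n,np.ones(len(n))]@R
    return c+d*((z-c[2])/d[:,2])[:,None]
def w2px(i,P):
    K=np.array([[i["fx"],0,i["cx"]],[0,i["fy"],i["cy"]],[0,0,1.]]);V=np.array(i["view"])
    return cv2.projectPoints(np.float64(P).reshape(-1,1,3),cv2.Rodrigues(V[:3,:3])[0],V[:3,3],K,np.array(i["dist"]))[0].reshape(-1,2)
def Rt(s): return Rot.from_euler("xyz",s["tcp_rot"]).as_matrix()
E
python3 - <<'E'
from cell import env,cams
from h import *
s=env.state();print("R",Rt(s).round(3).tolist())
i=cams.camera_info("top");im=cv2.imread("pics/top0.png");hsv=cv2.cvtColor(im,cv2.COLOR_BGR2HSV)
H,S,V=cv2.split(hsv)
roi=np.zeros(H.shape,bool);roi[155:240,185:310]=1
def pts(m): v,u=np.nonzero(m&roi);return np.c_[u,v].astype(float)
red=pts(((H<6)|(H>172))&(S>150)); org=pts((H>=7)&(H<20)&(S>120)&(np.arange(512)[None]>265)); blue=pts((H>100)&(H<125)&(S>120)); blk=pts((V<45))
for n,p,z in(("red",red,92),("org",org,155),("blue",blue,100),("blk",blk,150)):
    print(n,len(p),p.mean(0).round(1) if len(p) else "")
    if len(p):
        w=px2w(i,p,z)[:,:2]; print("  mean",w.mean(0).round(1)); c=cv2.minEnclosingCircle(w.astype(np.float32)); print("  circ",c); 
        e,v=np.linalg.eigh(np.cov(w.T));print("  axis",np.degrees(np.arctan2(*v[::-1,1])),e**.5)
cv2.imwrite("pics/crop0.png",cv2.resize(im[155:245,185:310],None,fx=6,fy=6,interpolation=cv2.INTER_CUBIC))
E
```

```text
R [[-0.0, 0.384, 0.923], [-0.001, 0.923, -0.384], [-1.0, -0.001, -0.0]]
red 218 [212.2 189.4]
  mean [583.8  73.2]
  circ ((589.3512573242188, 69.90847778320312), 57.186119079589844)
  axis 64.22669774857452 [31.31752915 37.35412155]
org 62 [281.8 202.4]
  mean [ 540.5 -144.6]
  circ ((538.8490600585938, -145.1143035888672), 27.258682250976562)
  axis 115.81339018906078 [ 3.00673024 15.83848167]
blue 127 [273.4 208.8]
  mean [ 524.6 -122.1]
  circ ((539.484375, -142.3541259765625), 42.26569747924805)
  axis -156.98558211922116 [11.18183931 21.38469864]
blk 19 [224.2 174.4]
  mean [623.9  32.5]
  circ ((625.1593627929688, 33.187644958496094), 9.708431243896484)
  axis 93.10300851562668 [3.3070518  5.82626088]
```

View pics/crop0.png

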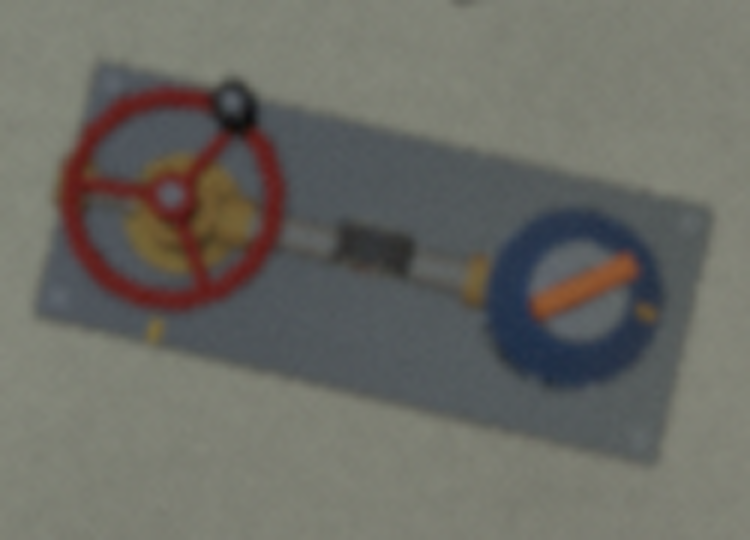

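The crop shows the wheel, black handle (top at about px 224,173), pot and orange wing. I place the wheel centre at (589,70) and the cap axis at (540,-145). They are 220.1 mm apart, as specified. That gives cap ≈ 0.68 rad and valve ≈ 2.6 rad. I'm moving above the cap now.

carry_out --grip '[-1,-1,-1,-1,-1]' --pt "0 -0.065 0.065" --pt "0 -0.065 0.065" --pt "0 -0.065 0.065" --pt "0 -0.065 0.065" --pt "0 -0.065 0.065" --turn '[0,0,0,0,0]'

```text
t: 0.6
eef_pos: [327.7, 363.0, 228.5]
tcp_rot: [-1.96, 1.571, -2.354]
ft_force: [1.3, -0.7, 0.0]
opening: 0.999
```

carry_out --grip '[-1,-1,-1,-1,-1]' --pt "0 -0.065 0.065" --pt "0 -0.065 0.065" --pt "0 -0.065 0.065" --pt "0 -0.065 0.065" --pt "0 -0.065 0.065" --turn '[0,0,0,0,0]'

```text
t: 1.1
eef_pos: [415.5, 150.6, 228.7]
tcp_rot: [1.351, 1.571, 0.957]
ft_force: [0.6, 0.8, -0.7]
opening: 1.0
```

carry_out --grip '[-1,-1,-1,-1,-1]' --pt "0 -0.065 0.065" --pt "0 -0.065 0.065" --pt "0 -0.065 0.065" --pt "0 -0.065 0.065" --pt "0 -0.065 0.065" --turn '[0,0,0,0,0]'

```text
t: 1.6
eef_pos: [503.2, -62.0, 228.5]
tcp_rot: [2.76, 1.57, 2.366]
ft_force: [0.5, 0.6, 0.2]
opening: 1.0
```

carry_out --grip '[-1,-1,-1,-1,-1]' --pt "0 -0.065 0.065" --pt "0 -0.065 0.065" --pt "0 0 0" --pt "0 0 0" --pt "0 0 0" --turn '[0,0,0.046,0.046,0.046]'

```text
t: 2.1
eef_pos: [537.8, -145.4, 228.1]
tcp_rot: [-2.823, 1.57, 2.626]
ft_force: [-0.5, -0.4, -0.4]
opening: 0.999
```

carry_out --grip '[-1,-1,-1,-1]' --pt "0 0 0" --pt "0 0 0" --pt "0 0 0" --pt "0 0 0" --turn '[0.046,0.046,0,0]'

```text
t: 2.5
eef_pos: [537.9, -145.0, 228.5]
tcp_rot: [-2.686, 1.57, 2.485]
ft_force: [-0.4, -0.9, -0.1]
opening: 1.0
```

```bash
python3 - <<'E'
from cell import env,cams
from h import *
s=env.state();i=cams.camera_info("wrist");im=cams.read_camera("wrist")
R=Rt(s);print(s["eef_pos"],np.degrees(np.arctan2(R[1,1],R[0,1])))
print({k:np.round(v,3).tolist() for k,v in i.items()})
H,S,V=cv2.split(cv2.cvtColor(im,cv2.COLOR_BGR2HSV))
m=((H>=5)&(H<20)&(S>120)).astype(np.uint8)
n,l,st,c=cv2.connectedComponentsWithStats(m);k=1+np.argmax(st[1:,4]);print(st[k],c[k])
v,u=np.nonzero(l==k);w=px2w(i,np.c_[u,v],157)[:,:2];r=cv2.minAreaRect(w.astype(np.float32));print(r,w.mean(0));print(cv2.boxPoints(r))
cv2.imwrite("pics/w1.png",im)
E
```

```text
[ 537.94089516 -144.99420289  228.45129368] 26.281809780123428
{'fx': 293.224, 'fy': 293.224, 'cx': 259.572, 'cy': 192.063, 'dist': [-0.006, 0.0, 0.0, 0.0, 0.0], 'view': [[0.896, 0.444, 0.0, -419.332], [0.428, -0.863, 0.268, -386.294], [0.119, -0.24, -0.963, 291.916], [0.0, 0.0, 0.0, 1.0]]}
[ 155  293  104   34 2254] [198.62555457 311.32076309]
((540.1800537109375, -254.96881103515625), (94.13646697998047, 35.087650299072266), 26.43199920654297) [ 534.79416761 -259.56386761]
[[ 490.22278 -260.2107 ]
 [ 505.84155 -291.63037]
 [ 590.1373  -249.72693]
 [ 574.51855 -218.30725]]
```

View pics/w1.png

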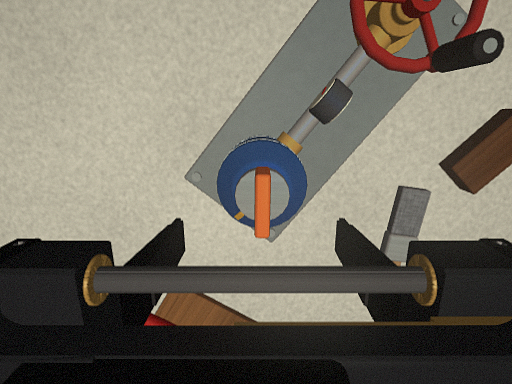

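```bash
python3 - <<'E'
from cell import cams
from h import *
i=cams.camera_info("wrist");im=cv2.imread("pics/w1.png")
H,S,V=cv2.split(cv2.cvtColor(im,cv2.COLOR_BGR2HSV))
m=((H>=5)&(H<20)&(S>120));m[245:]=0;m[:160]=0;m[:,:250]=0;m[:,280:]=0
v,u=np.nonzero(m);print(len(u),u.min(),u.max(),v.min(),v.max())
for r in range(v.min(),v.max(),8):print(r,u[v==r].min(),u[v==r].max(),V[r,262])
d=np.array([np.cos(np.radians(115.8)),np.sin(np.radians(115.8))])*28
c=np.array([540,-144.6]);print(w2px(i,[[*(c+d),157],[*(c-d),157],[*c,157],[*(c-d),131]]))
print(px2w(i,[[264,167.5]],157),px2w(i,[[262,238]],131))
E
```

```text
1069 255 270 167 237
167 257 267 110
175 255 270 192
183 255 270 216
191 255 270 212
199 255 269 212
207 255 269 214
215 255 269 214
223 255 269 214
231 255 269 215
[[260.27861842 172.60206979]
 [259.60192739 237.79347853]
 [259.9296917  206.22062058]
 [259.5939493  226.08624517]]
[[ 528.62050956 -114.41951468  157.        ]] [[ 559.53946939 -179.56325436  131.        ]]
```

The wrist view shows the wing upright at u≈262, rows 167–237, centred between the open fingers and aligned with them. I'll lower and grip.

carry_out --grip '[-1,-1,-1,-1,-1]' --pt "0.043 0.006 -0.001" --pt "0.043 0 0" --pt "0.043 0 0" --pt "0.042 0 0" --pt "0 0 0" --turn '[0,0,0,0,0]'

```text
t: 3.05
eef_pos: [539.5, -142.8, 140.9]
tcp_rot: [-2.425, 1.567, 2.744]
ft_force: [0.0, -1.1, -0.2]
opening: 1.001
```

carry_out --grip '[1,1,1,1,1]' --pt "0 0 0" --pt "0 0 0" --pt "0 0 0" --pt "0 0 0" --pt "0 0 0" --turn '[0,0,0,0,0]'

```text
t: 3.55
eef_pos: [540.6, -143.3, 143.6]
tcp_rot: [0.793, 1.57, -0.323]
ft_force: [-0.8, 0.1, 0.2]
opening: 0.635
```

carry_out --grip '[1,1,1,1,1]' --pt "0 0 0" --pt "0 0 0" --pt "0 0 0" --pt "0 0 0" --pt "0 0 0" --turn '[0,0,0,0,0]'

```text
t: 4.05
eef_pos: [540.5, -143.2, 143.1]
tcp_rot: [2.792, 1.571, 1.675]
ft_force: [-0.6, 0.5, 0.1]
opening: 0.217
```

carry_out --grip '[1,1,1,1,1]' --pt "0 0 0" --pt "0 0 0" --pt "0 0 0" --pt "0 0 0" --pt "0 0 0" --turn '[0,0,0,0,0]'

```text
t: 4.55
eef_pos: [539.7, -143.6, 143.1]
tcp_rot: [-1.908, 1.569, -3.025]
ft_force: [-5.1, -4.5, 2.8]
opening: 0.133
```

carry_out --grip '[1,1,1,1,1]' --pt "0 0 0" --pt "0 0 0" --pt "0 0 0" --pt "0 0 0" --pt "0 0 0" --turn '[0.03,0.03,0.03,0.03,0.03]'

```text
t: 5.05
eef_pos: [540.3, -143.5, 143.1]
tcp_rot: [-1.002, 1.57, -2.593]
ft_force: [-0.4, -2.2, 0.3]
opening: 0.136
```

carry_out --grip '[1,1,1,1,1]' --pt "0 0 0" --pt "0 0 0" --pt "0 0 0" --pt "0 0 0" --pt "0 0 0" --turn '[0.025,0.025,0.02,0,0]'

```text
t: 5.55
eef_pos: [540.5, -143.5, 143.1]
tcp_rot: [0.519, 1.57, -1.285]
ft_force: [-0.1, -2.8, -0.9]
opening: 0.136
```

```bash
cat > st.py <<'E'
from cell import env
from h import *
s=env.state();R=Rt(s);print(s["t"],s["eef_pos"].round(1),"jaw",np.degrees(np.arctan2(R[1,1],R[0,1])).round(2),"F",s["ft_force"].round(1),"M",s["moment"].round(2),"op",round(s["opening"],3),"j",s["joints"].round(2),"tau6",s["tau"][5].round(2))
E
python3 st.py
```

```text
5.55 [ 540.5 -143.5  143.1] jaw -13.41 F [-0.1 -2.8 -0.9] M [-0.71  0.05  0.63] op 0.136 j [-0.38  0.5   1.81 -0.    0.83 -0.14] tau6 0.77
```

carry_out --grip '[1,1,1,1]' --pt "0 0 0" --pt "0 0 0" --pt "0 0 0" --pt "0 0 0" --turn '[0.011,0,0,0]'

```text
t: 5.95
eef_pos: [540.6, -143.4, 143.2]
tcp_rot: [1.036, 1.57, -0.805]
ft_force: [-0.4, -3.9, -0.4]
opening: 0.143
```

```bash
python3 st.py
```

```text
5.95 [ 540.6 -143.4  143.2] jaw -15.46 F [-0.4 -3.9 -0.4] M [-0.7  -0.04  0.9 ] op 0.143 j [-0.38  0.5   1.81 -0.    0.83 -0.11] tau6 0.83
```

carry_out --grip '[-1,-1,-1,-1,-1]' --pt "0 0 0" --pt "0 0 0" --pt "0 0 0" --pt "0 0 0" --pt "0 0 0" --turn '[0,0,0,0,0]'

```text
t: 6.45
eef_pos: [540.5, -143.2, 143.1]
tcp_rot: [-2.713, 1.571, 1.728]
ft_force: [-1.0, 0.1, -0.1]
opening: 0.505
```

carry_out --grip '[-1,-1,-1,-1,-1]' --pt "-0.03 0 0" --pt "-0.045 0 0" --pt "-0.045 0 0" --pt "-0.045 0 0" --pt "0 0 0" --turn '[0,0,0,0,0]'

```text
t: 6.95
eef_pos: [541.4, -143.5, 228.3]
tcp_rot: [1.508, 1.566, -0.334]
ft_force: [0.2, -0.4, 0.0]
opening: 0.923
```

carry_out --grip '[-0.1,-0.1,-0.1,-0.1,-0.1]' --pt "0 0.016 -0.08" --pt "0 0.016 -0.08" --pt "0 0.016 -0.08" --pt "0 0.016 -0.08" --pt "0 0.012 -0.064" --turn '[0,0,0,0,0]'

```text
t: 7.45
eef_pos: [628.9, 33.6, 224.5]
tcp_rot: [-1.609, 1.57, 2.833]
ft_force: [-0.2, -0.8, 0.5]
opening: 0.618
```

carry_out --grip '[-0.1,-0.1,-0.1,-0.1]' --pt "0 0 0" --pt "0 0 0" --pt "0 0 0" --pt "0 0 0" --turn '[0,0,0,0]'

```text
t: 7.85
eef_pos: [628.2, 30.6, 225.5]
tcp_rot: [-1.442, 1.57, 2.997]
ft_force: [-0.4, -0.5, -0.6]
opening: 0.55
```

```bash
python3 st.py; python3 - <<'E'
from cell import env,cams
from h import *
i=cams.camera_info("wrist");im=cams.read_camera("wrist");t=cams.read_camera("top");it=cams.camera_info("top")
a=np.radians(315.4);print(w2px(i,[[628.6,31.3,156],[589.4,69.9,97],[628.6,31.3,101]]))
cv2.imwrite("pics/w2.png",np.vstack([im,cv2.resize(t[160:235,185:310],(512,307))[:216]]))
H,S,V=cv2.split(cv2.cvtColor(t,cv2.COLOR_BGR2HSV));m=(H>=7)&(H<20)&(S>120);m[:,:265]=0;m[:,310:]=0;m[:155]=0;m[240:]=0
v,u=np.nonzero(m);print(len(u))
if len(u)>9:
  w=px2w(it,np.c_[u,v],155)[:,:2];e,x=np.linalg.eigh(np.cov(w.T));print(np.degrees(np.arctan2(*x[::-1,1])),e**.5,w.mean(0))
E
```

```text
7.85 [628.2  30.6 225.5] jaw -15.61 F [-0.4 -0.5 -0.6] M [-0.12  0.05 -0.  ] op 0.55 j [-0.06  0.5   1.55  0.    1.09  0.22] tau6 -0.01
[[257.63277577 206.84229117]
 [208.8850399  161.9229805 ]
 [257.98547501 189.28341535]]
66
76.81158644273583 [ 3.40784748 15.01282412] [ 540.04435132 -145.62230765]
```

View pics/w2.png

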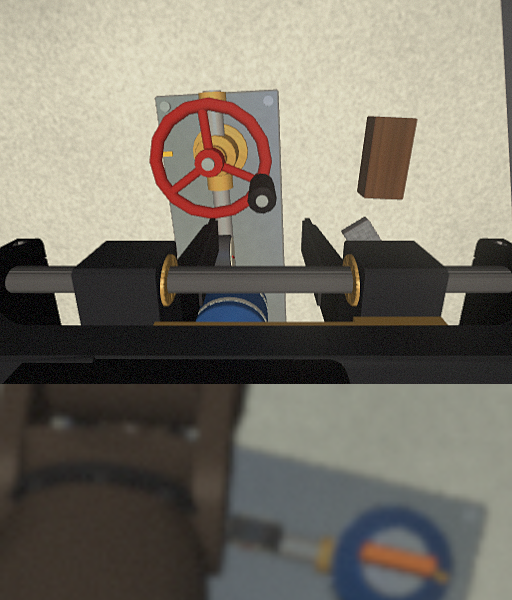

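The wing now measures 76.8° against a shut direction of 77.0°, so the cap is shut. The handle top is at (262,202), about 4 mm from my estimate. I'll correct for that, descend and grip.

carry_out --grip '[-0.1,-0.1,-0.1,-0.1,-0.1]' --pt "0 0.003 -0.008" --pt "0.05 0 0" --pt "0.05 0 0" --pt "0.05 0 0" --pt "0.047 0 0" --turn '[0,0,0,0,0]'

```text
t: 8.45
eef_pos: [631.1, 35.0, 126.2]
tcp_rot: [2.252, 1.571, 0.409]
ft_force: [0.5, 0.7, 0.5]
opening: 0.552
```

carry_out --grip '[1,1,1,1,1]' --pt "0 0 0" --pt "0 0 0" --pt "0 0 0" --pt "0 0 0" --pt "0 0 0" --turn '[0,0,0,0,0]'

```text
t: 8.95
eef_pos: [631.3, 35.2, 128.4]
tcp_rot: [2.023, 1.569, 0.181]
ft_force: [-1.5, 1.1, 6.4]
opening: 0.248
```

carry_out --grip '[1,1,1]' --pt "0 0 0" --pt "0 0 0" --pt "0 0 0" --turn '[0,0,0]'

```text
t: 9.25
eef_pos: [631.3, 35.1, 128.4]
tcp_rot: [1.948, 1.569, 0.105]
ft_force: [-2.5, 1.4, 6.9]
opening: 0.247
```

```bash
python3 st.py; cat > arc.py <<'E'
# rows (ty,tz scaled) leading the handle about C from valve angle a to b in n rows, from commanded xy p
import sys
from h import *
def arc(C,p,jaw,a,b,n,r=55,off=167.03):
    j=np.radians(jaw);y=np.array([np.cos(j),np.sin(j)]);z=np.array([y[1],-y[0]]);err=np.zeros(2);out=[]
    p=np.array(p,float)
    for v in np.linspace(a,b,n+1)[1:]:
        t=np.radians(off)+v;q=np.array(C)+r*np.array([np.cos(t),np.sin(t)])
        d=np.round(np.array([(q-p)@y,(q-p)@z])/500,3); p=p+500*(d[0]*y+d[1]*z); out.append([0,*d.tolist()])
    for k in range(0,n,5): print(out[k:k+5])
    print("end",p)
if __name__=="__main__":
    f=list(map(float,sys.argv[1:]));arc(f[:2],f[2:4],f[4],f[5],f[6],int(f[7]))
E
python3 arc.py 589.4 69.9 630.9 33.8 -15.6 2.65 0.35 15
```

```text
9.25 [631.3  35.1 128.4] jaw -15.54 F [-2.5  1.4  6.9] M [ 0.11  0.47 -0.01] op 0.247 j [-0.05  0.61  1.64  0.    0.89  0.22] tau6 -0.0
[[0, -0.009, 0.015], [0, -0.01, 0.013], [0, -0.012, 0.011], [0, -0.014, 0.01], [0, -0.016, 0.007]]
[[0, -0.016, 0.004], [0, -0.017, 0.003], [0, -0.017, -0.001], [0, -0.016, -0.003], [0, -0.016, -0.005]]
[[0, -0.015, -0.008], [0, -0.013, -0.01], [0, -0.012, -0.012], [0, -0.01, -0.014], [0, -0.008, -0.015]]
end [534.77446159  63.23434839]
```

carry_out --grip '[1,1,1,1,1]' --pt "0 -0.009 0.015" --pt "0 -0.01 0.013" --pt "0 -0.012 0.011" --pt "0 -0.014 0.01" --pt "0 -0.016 0.007" --turn '[0,0,0,0,0]'

```text
t: 9.75
eef_pos: [595.2, 14.9, 128.4]
tcp_rot: [1.483, 1.566, -0.359]
ft_force: [2.4, -7.9, 4.6]
opening: 0.249
```

```bash
python3 st.py
```

```text
9.75 [595.2  14.9 128.4] jaw -15.54 F [ 2.4 -7.9  4.6] M [-1.28 -0.42 -0.  ] op 0.249 j [-0.09  0.56  1.74 -0.    0.84  0.19] tau6 0.01
```

carry_out --grip '[1,1,1,1,1]' --pt "0 -0.016 0.004" --pt "0 -0.017 0.003" --pt "0 -0.017 -0.001" --pt "0 -0.016 -0.003" --pt "0 -0.016 -0.005" --turn '[0,0,0,0,0]'

```text
t: 10.25
eef_pos: [554.2, 26.2, 128.3]
tcp_rot: [0.271, 1.568, -1.571]
ft_force: [-5.4, -10.6, 13.1]
opening: 0.246
```

```bash
python3 st.py
```

```text
10.25 [554.2  26.2 128.3] jaw -15.54 F [ -5.4 -10.6  13.1] M [-2.    1.09  0.  ] op 0.246 j [-0.07  0.52  1.84 -0.    0.79  0.2 ] tau6 -0.15
```

carry_out --grip '[1,1,1,1,1]' --pt "0 -0.015 -0.008" --pt "0 -0.013 -0.01" --pt "0 -0.012 -0.012" --pt "0 -0.01 -0.014" --pt "0 -0.008 -0.015" --turn '[0,0,0,0,0]'

```text
t: 10.75
eef_pos: [533.5, 64.0, 128.3]
tcp_rot: [-0.914, 1.569, -2.756]
ft_force: [-6.6, -2.5, 13.6]
opening: 0.249
```

```bash
python3 st.py;python3 arc.py 589.4 69.9 534.8 63.2 -15.54 0.35 -0.05 5
```

```text
10.75 [533.5  64.  128.3] jaw -15.54 F [-6.6 -2.5 13.6] M [-0.57  1.24 -0.01] op 0.249 j [-0.    0.5   1.88 -0.    0.77  0.27] tau6 -0.26
[[0, -0.003, -0.008], [0, -0.002, -0.009], [0, -0.002, -0.008], [0, -0.001, -0.009], [0, -0.0, -0.009]]
end [536.70631301  84.9856827 ]
```

carry_out --grip '[1,1,1,1,1]' --pt "0 -0.003 -0.008" --pt "0 -0.002 -0.009" --pt "0 -0.002 -0.008" --pt "0 -0.001 -0.009" --pt "0 0 -0.006" --turn '[0,0,0,0,0]'

```text
t: 11.25
eef_pos: [534.8, 82.5, 128.1]
tcp_rot: [-0.363, 1.566, -2.203]
ft_force: [-12.3, -28.3, 16.6]
opening: 0.25
```

carry_out --grip '[1,1]' --pt "0 0 0" --pt "0 0 0" --turn '[0,0]'

```text
t: 11.45
eef_pos: [534.7, 82.3, 128.2]
tcp_rot: [-0.462, 1.566, -2.304]
ft_force: [-11.6, -20.5, 17.4]
opening: 0.244
```

```bash
python3 st.py
```

```text
11.45 [534.7  82.3 128.2] jaw -15.49 F [-11.6 -20.5  17.4] M [-3.6   2.11  0.03] op 0.244 j [ 0.03  0.5   1.87 -0.    0.77  0.31] tau6 0.01
```

Closed: about 20 N of resistance at the expected stop position. Now I'll plan two turns back, anticlockwise.

```bash
python3 arc.py 588.9 69.3 536.6 84.7 -15.5 0 6.2832 30
```

```text
[[0, 0.003, 0.029], [0, 0.008, 0.022], [0, 0.012, 0.019], [0, 0.016, 0.017], [0, 0.019, 0.012]]
[[0, 0.022, 0.009], [0, 0.022, 0.004], [0, 0.023, -0.001], [0, 0.023, -0.006], [0, 0.02, -0.011]]
[[0, 0.018, -0.014], [0, 0.015, -0.018], [0, 0.01, -0.02], [0, 0.007, -0.022], [0, 0.001, -0.023]]
[[0, -0.003, -0.023], [0, -0.009, -0.021], [0, -0.012, -0.02], [0, -0.016, -0.016], [0, -0.019, -0.013]]
[[0, -0.022, -0.008], [0, -0.022, -0.004], [0, -0.023, 0.001], [0, -0.023, 0.006], [0, -0.02, 0.01]]
[[0, -0.018, 0.014], [0, -0.015, 0.018], [0, -0.01, 0.02], [0, -0.006, 0.023], [0, -0.002, 0.023]]
end [535.18285046  81.4609126 ]
```

carry_out --grip '[1,1,1,1,1]' --pt "0 0.003 0.029" --pt "0 0.008 0.022" --pt "0 0.012 0.019" --pt "0 0.016 0.017" --pt "0 0.019 0.012" --turn '[0,0,0,0,0]'

```text
t: 11.95
eef_pos: [551.2, 28.7, 128.3]
tcp_rot: [1.961, 1.57, 0.119]
ft_force: [-0.4, 3.2, 7.8]
opening: 0.252
```

carry_out --grip '[1,1,1,1,1]' --pt "0 0.022 0.009" --pt "0 0.022 0.004" --pt "0 0.023 -0.001" --pt "0 0.023 -0.006" --pt "0 0.02 -0.011" --turn '[0,0,0,0,0]'

```text
t: 12.45
eef_pos: [605.1, 17.1, 128.3]
tcp_rot: [2.621, 1.57, 0.779]
ft_force: [-4.0, 5.7, 9.1]
opening: 0.241
```

```bash
python3 st.py
```

```text
12.45 [605.1  17.1 128.3] jaw -15.57 F [-4.   5.7  9.1] M [1.12 0.86 0.01] op 0.241 j [-0.08  0.58  1.71  0.    0.85  0.19] tau6 -0.16
```

Forces are low, so I'll continue the rest of the first turn.

carry_out --grip '[1,1,1,1,1]' --pt "0 0.018 -0.014" --pt "0 0.015 -0.018" --pt "0 0.01 -0.02" --pt "0 0.007 -0.022" --pt "0 0.001 -0.023" --turn '[0,0,0,0,0]'

```text
t: 12.95
eef_pos: [641.9, 57.0, 128.2]
tcp_rot: [-1.415, 1.57, 3.026]
ft_force: [-8.2, -0.1, 11.6]
opening: 0.25
```

carry_out --grip '[1,1,1,1,1]' --pt "0 -0.003 -0.023" --pt "0 -0.009 -0.021" --pt "0 -0.012 -0.02" --pt "0 -0.016 -0.016" --pt "0 -0.019 -0.013" --turn '[0,0,0,0,0]'

```text
t: 13.45
eef_pos: [626.5, 109.2, 128.2]
tcp_rot: [1.44, 1.569, -0.402]
ft_force: [-3.7, -5.2, 7.9]
opening: 0.247
```

carry_out --grip '[1,1,1,1,1]' --pt "0 -0.022 -0.008" --pt "0 -0.022 -0.004" --pt "0 -0.023 0.001" --pt "0 -0.023 0.006" --pt "0 -0.02 0.01" --turn '[0,0,0,0,0]'

```text
t: 13.95
eef_pos: [573.0, 122.5, 128.3]
tcp_rot: [2.206, 1.568, 0.364]
ft_force: [2.2, 1.5, 5.7]
opening: 0.249
```

carry_out --grip '[1,1,1,1,1]' --pt "0 -0.018 0.014" --pt "0 -0.015 0.018" --pt "0 -0.01 0.02" --pt "0 -0.006 0.023" --pt "0 -0.002 0.023" --turn '[0,0,0,0,0]'

```text
t: 14.45
eef_pos: [534.4, 81.6, 128.3]
tcp_rot: [2.545, 1.57, 0.704]
ft_force: [0.9, 2.1, 8.0]
opening: 0.25
```

```bash
python3 st.py;  python3 arc.py 588.9 69.3 535.2 81.5 -15.5 0 6.2832 30; python3 - <<'E'
from cell import cams
import cv2
cv2.imwrite("pics/w3.png",cams.read_camera("wrist"))
E
```

```text
14.45 [534.4  81.6 128.3] jaw -15.53 F [0.9 2.1 8. ] M [ 0.4  -0.02 -0.01] op 0.25 j [0.03 0.5  1.87 0.   0.77 0.3 ] tau6 0.36
[[0, 0.004, 0.022], [0, 0.008, 0.022], [0, 0.012, 0.019], [0, 0.016, 0.017], [0, 0.019, 0.012]]
[[0, 0.022, 0.009], [0, 0.022, 0.004], [0, 0.023, -0.001], [0, 0.023, -0.006], [0, 0.02, -0.01]]
[[0, 0.018, -0.015], [0, 0.015, -0.018], [0, 0.01, -0.02], [0, 0.007, -0.022], [0, 0.001, -0.023]]
[[0, -0.004, -0.023], [0, -0.008, -0.021], [0, -0.012, -0.02], [0, -0.016, -0.016], [0, -0.019, -0.013]]
[[0, -0.022, -0.008], [0, -0.022, -0.004], [0, -0.023, 0.001], [0, -0.023, 0.006], [0, -0.02, 0.01]]
[[0, -0.018, 0.014], [0, -0.015, 0.018], [0, -0.01, 0.021], [0, -0.006, 0.022], [0, -0.002, 0.023]]
end [535.2  81.5]
```

View pics/w3.png

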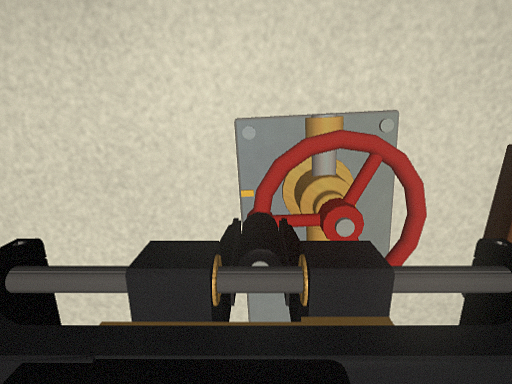

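After one full turn the wrist view shows the handle between the pads at (260,250), with the hub at (342,222). Now the second turn.

carry_out --grip '[1,1,1,1,1]' --pt "0 0.004 0.022" --pt "0 0.008 0.022" --pt "0 0.012 0.019" --pt "0 0.016 0.017" --pt "0 0.019 0.012" --turn '[0,0,0,0,0]'

```text
t: 15.0
eef_pos: [551.2, 28.7, 128.3]
tcp_rot: [1.961, 1.57, 0.119]
ft_force: [0.8, 3.2, 7.5]
opening: 0.25
```

carry_out --grip '[1,1,1,1,1]' --pt "0 0.022 0.009" --pt "0 0.022 0.004" --pt "0 0.023 -0.001" --pt "0 0.023 -0.006" --pt "0 0.02 -0.01" --turn '[0,0,0,0,0]'

```text
t: 15.5
eef_pos: [604.8, 16.9, 128.2]
tcp_rot: [3.1, 1.569, 1.258]
ft_force: [-4.4, 9.7, 9.5]
opening: 0.248
```

carry_out --grip '[1,1,1,1,1]' --pt "0 0.018 -0.015" --pt "0 0.015 -0.018" --pt "0 0.01 -0.02" --pt "0 0.007 -0.022" --pt "0 0.001 -0.023" --turn '[0,0,0,0,0]'

```text
t: 16.0
eef_pos: [641.8, 57.0, 128.2]
tcp_rot: [-1.351, 1.57, 3.09]
ft_force: [-8.3, -0.2, 10.1]
opening: 0.25
```

carry_out --grip '[1,1,1,1,1]' --pt "0 -0.004 -0.023" --pt "0 -0.008 -0.021" --pt "0 -0.012 -0.02" --pt "0 -0.016 -0.016" --pt "0 -0.019 -0.013" --turn '[0,0,0,0,0]'

```text
t: 16.5
eef_pos: [626.5, 109.2, 128.3]
tcp_rot: [1.448, 1.569, -0.394]
ft_force: [-2.0, -6.9, 8.0]
opening: 0.249
```

carry_out --grip '[1,1,1,1,1]' --pt "0 -0.022 -0.008" --pt "0 -0.022 -0.004" --pt "0 -0.023 0.001" --pt "0 -0.023 0.006" --pt "0 -0.02 0.01" --turn '[0,0,0,0,0]'

```text
t: 17.0
eef_pos: [573.0, 122.5, 128.3]
tcp_rot: [2.204, 1.568, 0.362]
ft_force: [1.8, 2.8, 5.0]
opening: 0.248
```

carry_out --grip '[1,1,1,1,1]' --pt "0 -0.018 0.014" --pt "0 -0.015 0.018" --pt "0 -0.01 0.021" --pt "0 -0.006 0.022" --pt "0 -0.002 0.023" --turn '[0,0,0,0,0]'

```text
t: 17.5
eef_pos: [534.4, 81.6, 128.3]
tcp_rot: [2.522, 1.57, 0.68]
ft_force: [0.8, 2.2, 6.9]
opening: 0.245
```

carry_out --grip '[1,1,1,1,1]' --pt "0 0 0" --pt "0 0 0" --pt "0 0 0" --pt "0 0 0" --pt "0 0 0" --turn '[0,0,0,0,0]'

```text
t: 18.0
eef_pos: [534.5, 81.3, 128.2]
tcp_rot: [-1.863, 1.571, 2.578]
ft_force: [-5.6, -1.2, 12.6]
opening: 0.249
```

```bash
python3 st.py; python3 - <<'E'
from cell import cams
from h import *
i=cams.camera_info("wrist");w=cams.read_camera("wrist");t=cams.read_camera("top");s=cams.read_camera("scene")
off=np.radians(167.03);C=np.array([589.2,69.6])
for a in(-.3,0,.3):
    h=C+55*np.array([np.cos(off+a),np.sin(off+a)]);print(a,w2px(i,[[*h,156]]).round())
print("hub",w2px(i,[[*C,97]]).round())
cv2.imwrite("pics/f.png",np.hstack([cv2.resize(w,(400,300)),cv2.resize(s[120:270,140:340],(400,300))]))
cv2.imwrite("pics/f.png",np.vstack([cv2.imread("pics/f.png"),np.hstack([cv2.resize(t,(400,300)),cv2.resize(t[155:245,185:305],(400,300))])]))
E
python3 st.py
```

```text
18.0 [534.5  81.3 128.2] jaw -15.55 F [-5.6 -1.2 12.6] M [-0.05  1.12  0.02] op 0.249 j [0.03 0.5  1.87 0.   0.77 0.3 ] tau6 -0.0
-0.3 [[262. 239.]]
0 [[258. 269.]]
0.3 [[264. 298.]]
hub [[339. 221.]]
18.15 [534.5  81.3 128.2] jaw -15.54 F [-6.2  0.3 12.2] M [-0.07  1.1  -0.02] op 0.248 j [0.03 0.5  1.87 0.   0.77 0.3 ] tau6 -0.0
```

View pics/f.png

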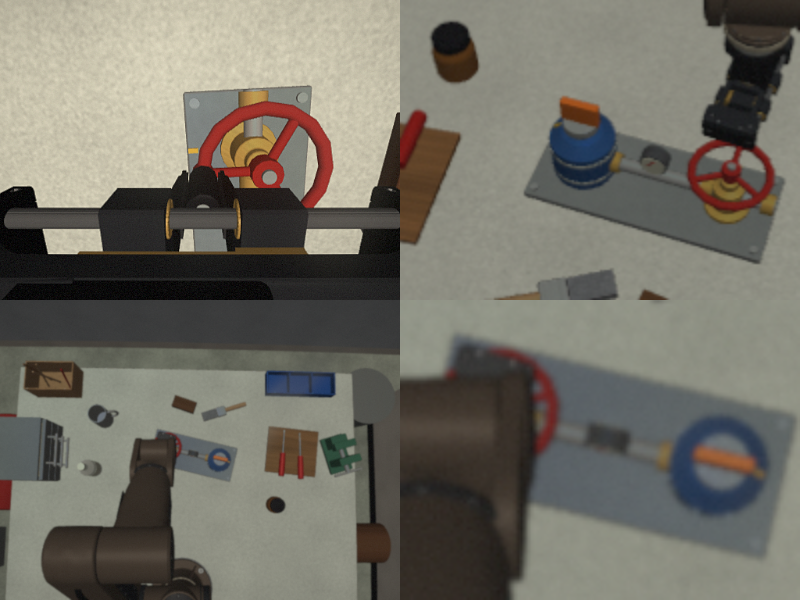

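```bash
python3 -c "
from cell import env
print(env.job_done())"; python3 st.py
```

```text
the job is handed in; nothing more can be done
None
the job is handed in; nothing more can be done
```

The pot is ready for air and the job is handed in, at about 18 s of the 72 s allowed. No verdict was reported.

- **Cap:** I turned the orange wing clockwise about 39° until it met the stop, with about 0.9 N m of resistance. A later top view put the wing at 76.8°, against 77.0° for fully shut.
- **Valve:** I led the black handle clockwise about 2.65 rad to the stop, which pushed back with 20–28 N at the predicted closed position. I then led it anticlockwise through two full circles and held it there.
- **Last checks:** The handle top was at about pixel (260,266) in the wrist view, against (258,269) expected for exactly two turns, so it is within about 0.03 rad. The jaws stood at about 23.6 mm on the 24 mm handle, with the grasp point about 133 mm above the bench. The arm was at rest.
- **Bystanders:** None looked moved in the last top and scene views; I did not measure them.

No check failed. One small disagreement: the wrist view put the handle about 4 mm, and the cap axis about 3–4 mm, from my first top-view estimates. I corrected for both before gripping.

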